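Open the book press and load the book

ROBOT

A 6-joint arm with a two-finger parallel gripper is mounted at the origin on the work surface. World frame = base frame: x ahead of the robot, y to its left, z up, the work surface at z = 0. Lengths are in m, angles in rad, forces in N, time in s.
With the tool pointing down it reaches from about 0.35 to 0.875 m from the base axis. Payload 15.5 kg.
Tool frame: the origin (TCP) lies at the centre of the arm's flange, where the gripper is bolted on; the fingertips stand 173 mm ahead of it and the grasp point (between the pads) lies 155 mm ahead of it; z points along the fingers, y is the direction in which the jaws open and shut (so a half turn about z gives the same grasp; the last joint's range is limited). The gripper opens to 85 mm and grips with 20 to 120 N. Pads are 22 mm wide; open, the fingers measure 114 mm over their backs; the gripper's body (76 mm by 85 mm) begins 54 mm behind the grasp point. The pads swing forward as they close: fully open they stand 13 mm farther back than shut.
Start: joints at [1.141, 0.494, 1.345, -0, 1.302, -0.096], TCP at [0.205, 0.591, 0.405] pointing down, gripper open.
Joint ranges: [-2.91, 2.91], [-0.82, 2.16], [0.22, 2.67], [-1.22, 4.37], [0.12, 2.79], [-3.08, 3.08]. Speed limits (rad/s): [1.89, 1.89, 2.57, 3.01, 3.01, 3.01].

INTERFACE

Orientations are given as a unit quaternion [w, x, y, z].
In Python, from bench import * gives the robot as it stands. The module is installed in compiled form; this text tells all that it offers.
- The arm moves only by the tool jog_arm, never from a script. Its argument "commands" is text: rows parted by semicolons, each of 5 numbers parted by spaces: the opening in per cent of the stroke, from 0 (shut) to 100 (fully open), then the shift along the tool's x, y, z in mm, then the turn about the tool's z in degrees. In form: jaw x y z turn; .... A call has 1 to 10 rows; each row shifts and turns the commanded pose from where the row before left it, along the tool's axes as they then stand; what a row does not reach is not made up. A row lasts 1/12 s, in which the tool goes at most 41.7 mm and 7.16 degrees, less where a joint would pass 70% of its speed; a pose out of reach is approached as far as the arm can. A call with a gripper value outside its range is refused whole. The fingers move at their own pace and stop on an object; "grip_force" is the grip in N (left out, the last holds). Time passes only in rows, so rows that do not move let the fingers close. It gives the time, the measured TCP pose, the force and the opening at its end, in the units of the state.
- state(): the state, without advancing time (a new reading comes with each control period).
- get_image(name): name is "scene" or "side" or "wrist"; returns the picture (384x512x3 uint8, red, green, blue); there is no depth.
- camera_info(name): a dict with "camera_matrix" (3x3 intrinsics, pixels), "k1" (the pictures are not rectified: a ray, as slopes to the right and down, at radius r is drawn at 1 + k1 r^2 times it, then the intrinsics apply), "R" (3x3) and "t" (3): a world point X has camera coordinates R X + t. Camera axes: x right, y down, z forward; pixel columns grow to the right and rows downward; lengths in m; the calibration is good to about 2 mm. A picture is of the moment at which its call begins: read the wrist's pose just before it. camera_info takes no time and is no camera call; for the wrist camera it gives the pose at the moment of the call.
- job_done(): hands the job in, once; it reports no verdict.
Trained networks look in the newest picture that a camera, given by its name, has taken for a name from the list of things; names that differ only in an ending like _2 or _b are one class to them, and where a whole thing is asked for, a point or a joint stands for the part that bears it (a point fixed in the world has none). Each returns a list of dicts, best first, with "conf" (0 to 1); they miss things now and then, are a little off and sometimes report something else, mostly with a low value. They report only what shows in the picture. A call takes as long as a camera call.
- search_frame(camera, target): "pixel" ([column, row] in pixels, amid what is visible of it).
The state is a dict: "clock": time; "q": joint angles; "dq": joint speeds; "effort": joint torques, N m; "tcp_pos": TCP position; "ee_rot": TCP orientation; "ft_force": force on the tool from outside, world axes, zero at the start; "wrist_torque": the same for the moment, N m; "width": opening from 0.0 (shut) to 1.0 (fully open).
Only numpy, scipy, OpenCV 4.12 (cv2) and the standard library are available. Lean on these libraries where they do the work, as an engineer would, in place of code of your own. Each camera call takes 0.05 s, during which the arm holds its last target.

TASK

Turn the handwheel of the book press counterclockwise so that it rises, until the platen stands clear above the thickness of the red book. Then slide the book along the bed in under the raised platen until its end lies square against the fence, and leave it lying there with the press open. Leave the other things on the table where they are.

Things in the scene. Friction and masses are not known exactly. Their poses are not given: they have to be found in the camera images.
- press: Screw book press, fixed to the table. Origin: on the screw axis, at table level. Its wooden bed is 20 mm thick, 260 mm wide along the press's x, and reaches from y = -400 to +110 mm. The book goes in along the press's +y, between two posts, until it meets the fence.
- beam (a point): Middle of the top of the press's black crossbeam, 149 mm above the table, same axes as the press. The beam is 246 (x) x 46 x 30 mm and holds the vertical screw; nuts and collar on it stand 10 mm higher. Below it two upright posts, 18 mm thick, stand at x = +-105 mm, y = 0.
- fence (a point): Middle of the face of the fence that looks towards the book, 80 mm beyond the screw axis along the press's +y and 17.5 mm above the bed; same axes as the press. The fence is a wooden bar, 200 mm wide, 45 mm above the bed, fixed across the bed's far end.
- platen (a point): Centre of the underside of the platen, the steel plate (160 x 120 x 18 mm, along the press's x and y) at the lower end of the screw. Its height above the bed is the opening of the press (joint stem).
- stem (a joint): Opening of the press in m: height of the platen's underside above the bed, 0 (down on the bed) to 0.060 (top stop). It moves only with the wheel: 20 mm for each turn. At the start it is nearly shut.
- wheel (a joint): Turn of the handwheel in rad; it grows counterclockwise seen from above, which raises screw, platen and wheel together by 3.18 mm per rad. The screw stays where it is left. Turning takes about 0.2 Nm.
- hub (a point): Centre of the handwheel, on its axis, level with its inner floor; turns and rises with the wheel, z up. The wheel lies level on top of the press: a black round dish, open above, 164 mm across, floor closed. Rim wall 10 mm thick, inner radius 60 mm at the floor to 72 mm at the edge, which is 24 mm above the floor. Brass hub: radius 14 mm, 28 mm above the floor.
- rib (a point): Middle of the top edge of one of the wheel's three like brass ribs, 43 mm from the axis, 22 mm above the wheel's floor; its x points outward. The ribs, 10 mm thick, run from hub to rim at 0, 120 and 240 degrees from the hub point's x axis. Shut fingertips fit into the three pockets between them and can push a rib sideways round the axis.
- book: The red book lying on the open end of the bed, 150 (x) x 230 (y) x 35 mm, about 0.4 to 0.8 kg. Origin: centre of its underside. Its +y end faces the fence; push on its -y end.
- book_end (a point): Middle of the book's +y end face (the end that goes to the fence), 17.5 mm above its underside; same axes as the book.
- green_book: Bystander: lying green book 140 x 210 x 30 mm; origin at the centre of its underside.
- blue_book: Bystander: lying blue book 120 x 180 x 24 mm; origin at the centre of its underside.
- statuette: Bystander: carved brown animal on a plinth 120 x 55 mm, 85 mm high; origin at the centre of its underside.
- pencil_cup: Bystander: empty brass cup, 76 mm across, 95 mm high; origin at the centre of its underside.
- magnifier: Bystander: lying magnifying glass, lens 90 mm across, origin under the lens, handle 160 mm long towards its own -x, 18 mm high.
- card_box: Bystander: wooden card box 134 x 164 x 110 mm; origin at the centre of its underside.
- paperweight: Bystander: green glass paperweight 72 mm across, 44 mm high; origin at the centre of its underside.

How it is judged:
By the outcome, as a careful person would: the job done as asked, in the order asked, and still so for the second after the job is handed in, with the robot touching nothing.
It also fails if it takes over 67 s, if anything falls off the work surface, if the arm or the gripper's body presses on something with over 40 N, if the wrist force passes 120 N, or if a joint passes its speed limit or range.

## Working session

There is one attempt and no reset: what is moved stays moved. The work goes in short steps, Python scripts to look and compute and a tool call to move; the robot and the scene stay as the last step left them, time stands still between calls to the robot, and variables do not carry over. Pictures are saved under pics/ and viewed, and the job is handed in when it is done.

Besides the shell and the picture viewer there is one more tool, called after ">>>" by a JSON object that holds its "api" and its "payload". jog_arm: Moves the arm, as the interface text tells. Its arguments: {"type":"object","properties":{"commands":{"type":"string"},"grip_force":{"type":"number"}},"required":["commands"]}

```bash
mkdir -p pics
python3 - <<'E'
from bench import *
import cv2
print(state())
for n in ["scene","side","wrist"]:
    im=get_image(n); cv2.imwrite(f"pics/{n}0.png",im[:,:,::-1]); print(n,camera_info(n))
    for t in ["hub","rib","beam","fence","book","book_end","platen"]:
        print(t,[(r["pixel"],r["conf"]) for r in search_frame(n,t)][:3])
print(state()["clock"])
E
```

```text
{'clock': 0.0, 'q': array([ 1.14151777e+00,  4.94187628e-01,  1.34614287e+00,  2.18488476e-05,
        1.30248518e+00, -9.54841846e-02]), 'dq': array([-1.01517698e-03,  1.00071948e-03,  1.88149410e-04,  6.11251686e-04,
        5.40857783e-05, -1.41498539e-03]), 'effort': array([ 1.83324337e-03, -8.82168245e+01, -3.83883584e+01,  1.35995769e-06,
        1.00061920e-02,  1.32236775e-05]), 'tcp_pos': array([0.20469061, 0.59037209, 0.40409338]), 'ee_rot': array([-1.68785260e-04,  1.66126286e-01,  9.86104296e-01, -5.87848469e-04]), 'ft_force': array([-0.34512711, -0.34781193, -0.03789266]), 'wrist_torque': array([-0.01392278, -0.00198154, -0.05088915]), 'width': 1.0011353551077713}
scene {'camera_matrix': array([[392.01813942,   0.        , 254.48233053],
       [  0.        , 392.01813942, 189.22839627],
       [  0.        ,   0.        ,   1.        ]]), 'k1': -0.1034719336641472, 'R': array([[ 0.23064406,  0.97296255, -0.01213251],
       [ 0.74270425, -0.18408874, -0.64381808],
       [-0.62864434,  0.13948196, -0.7650824 ]]), 't': array([-0.13863522, -0.34494329,  1.94629359])}
hub 
[... 807 characters left out ...]
232.8, 212.6], 0.92)]
fence [([235.6, 214.3], 0.8)]
book []
book_end [([260.5, 248.3], 0.92)]
platen [([226.6, 172.5], 0.89)]
wrist {'camera_matrix': array([[318.46622971,   0.        , 251.07960263],
       [  0.        , 318.46622971, 187.97162816],
       [  0.        ,   0.        ,   1.        ]]), 'k1': -0.09041451974776223, 'R': array([[ 3.28386437e-01,  9.44543458e-01,  6.96899749e-05],
       [ 9.09512372e-01, -3.16227195e-01,  2.69791783e-01],
       [ 2.54852101e-01, -8.85325784e-02, -9.62918682e-01]]), 't': array([-0.62456619, -0.03367556,  0.37849698])}
hub [([75.4, 375.7], 0.55)]
rib []
beam [([74.0, 372.6], 0.74)]
fence [([73.8, 377.2], 0.58)]
book []
book_end []
platen []
1.2
```

View pics/scene0.png

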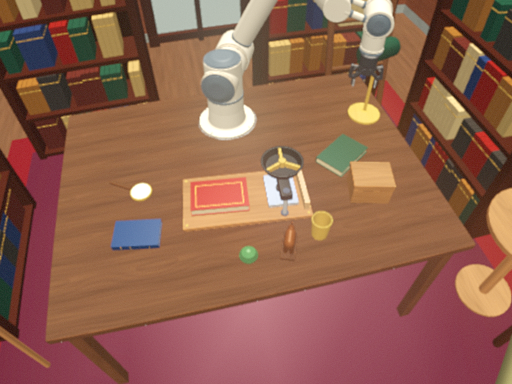

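View pics/side0.png

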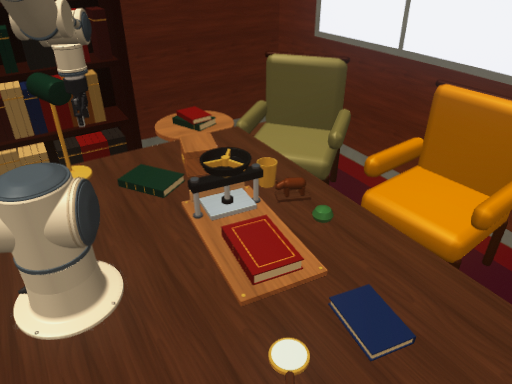

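View pics/wrist0.png

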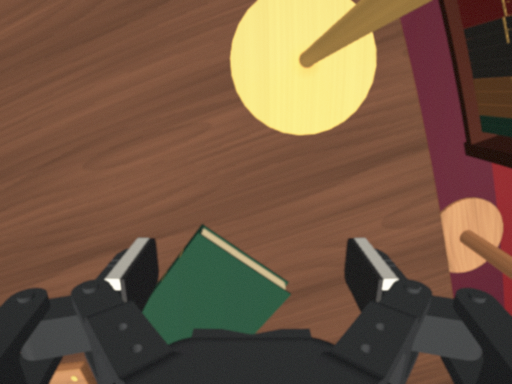

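```bash
cat > h.py <<'E'
import numpy as np, cv2
from bench import *
def proj(n,X,ci=None):
    c=ci or camera_info(n); p=np.asarray(X,float)@c["R"].T+c["t"]; s=p[...,:2]/p[...,2:]
    r2=(s**2).sum(-1,keepdims=True); s=s*(1+c["k1"]*r2); K=c["camera_matrix"]
    return s*[K[0,0],K[1,1]]+[K[0,2],K[1,2]]
def ray(n,px,ci=None):
    c=ci or camera_info(n); K=c["camera_matrix"]
    d=(np.array(px,float)-[K[0,2],K[1,2]])/[K[0,0],K[1,1]]
    s=d.copy()
    for _ in range(30): s=d/(1+c["k1"]*(s@s))
    v=c["R"].T@np.array([s[0],s[1],1]); o=-c["R"].T@c["t"]; return o,v
def atz(n,px,z,ci=None):
    o,v=ray(n,px,ci); return o+v*(z-o[2])/v[2]
def tri(a,pa,b,pb):
    o1,v1=ray(a,pa);o2,v2=ray(b,pb)
    A=np.array([v1,-v2]).T; s=np.linalg.lstsq(A,o2-o1,rcond=None)[0]
    p,q=o1+s[0]*v1,o2+s[1]*v2
    return (p+q)/2,np.linalg.norm(p-q)
E
python3 - <<'E'
from h import *
im=cv2.imread("pics/scene0.png"); c=im[140:240,170:330]; cv2.imwrite("pics/sc.png",cv2.resize(c,None,fx=5,fy=5,interpolation=cv2.INTER_CUBIC))
im=cv2.imread("pics/side0.png"); c=im[140:300,170:330]; cv2.imwrite("pics/si.png",cv2.resize(c,None,fx=3.7,fy=3.7,interpolation=cv2.INTER_CUBIC))
print(tri("scene",[281.4,164.9],"side",[225.3,161.6]))
E
```

```text
(array([0.53489868, 0.12369908, 0.19171123]), np.float64(0.004291829279684173))
```

View pics/sc.png

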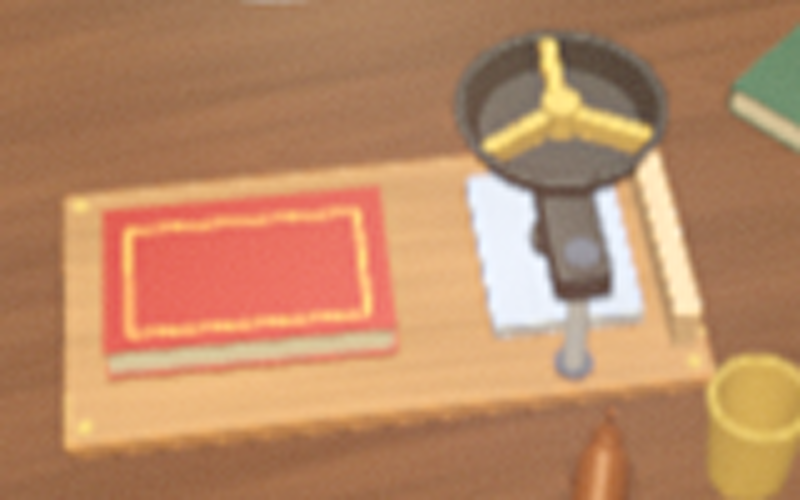

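View pics/si.png

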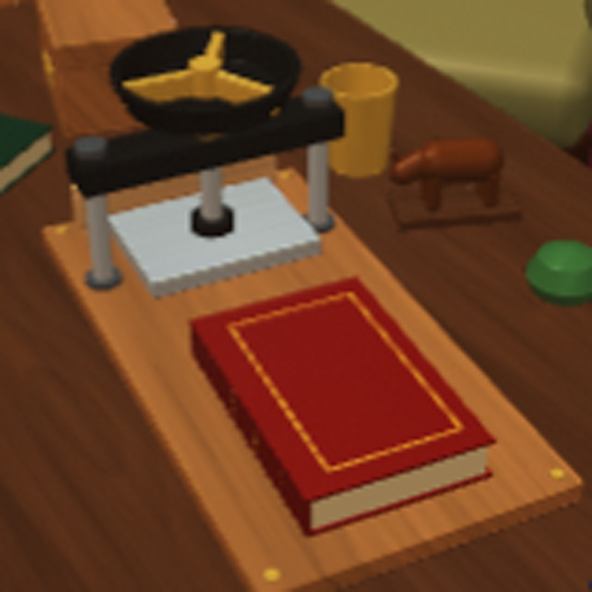

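```bash
cat > fit.py <<'E'
from h import *
from scipy.optimize import least_squares
S=lambda X,Y:[(X+.5)/5-.5+170,(Y+.5)/5-.5+140]
D=lambda X,Y:[(X+.5)/3.7-.5+170,(Y+.5)/3.7-.5+140]
obs=[("scene",S(65,196),(-.13,-.4,.02)),("scene",S(65,442),(.13,-.4,.02)),("scene",S(712,378),(.13,.11,.02)),
("side",D(582,482),(.13,-.4,.02)),("side",D(44,232),(-.13,.11,.02)),
("scene",S(574,366),(.105,0,.02)),("side",D(103,278),(-.105,0,.02)),("side",D(320,223),(.105,0,.02))]
def T(p,X):
    c,s=np.cos(p[2]),np.sin(p[2]); X=np.asarray(X); return np.stack([p[0]+c*X[...,0]-s*X[...,1],p[1]+s*X[...,0]+c*X[...,1],X[...,2]],-1)
def f(p): return np.concatenate([proj(n,T(p,X))-u for n,u,X in obs])
r=least_squares(f,[.53,.12,0]); P=r.x
print("press",P,"yawdeg",np.degrees(P[2])); print(r.fun.reshape(-1,2).round(1))
# book, bottom z=.02; top z .055
ob=[("scene",S(103,212),(-.075,-.115,.055)),("scene",S(107,354),(.075,-.115,.055)),("scene",S(398,332),(.075,.115,.055)),("scene",S(380,187),(-.075,.115,.055)),
("side",D(192,325),(-.075,.115,.055)),("side",D(358,280),(.075,.115,.055)),("side",D(494,442),(.075,-.115,.055)),("side",D(308,500),(-.075,-.115,.055))]
g=lambda p: np.concatenate([proj(n,T(p,X))-u for n,u,X in ob])
r=least_squares(g,[P[0],P[1]-.25,P[2]]); print("book",r.x,np.degrees(r.x[2])); print(r.fun.reshape(-1,2).round(1))
R=np.array([[np.cos(P[2]),np.sin(P[2])],[-np.sin(P[2]),np.cos(P[2])]])
print("book in press",R@(r.x[:2]-P[:2]))
# wheel
ow=[("scene",S(562,100),0,0,.028),("side",D(205,62),0,0,.028),("scene",S(548,42),.062,1,.02),("scene",S(488,150),.062,0,.02),("scene",S(650,135),.062,2,.02),
("side",D(217,35),.062,2,.02),("side",D(127,82),.062,1,.02),("side",D(270,97),.062,0,.02)]
def w(p): return np.concatenate([proj(n,[p[0]+rr*np.cos(p[3]+k*2.0944),p[1]+rr*np.sin(p[3]+k*2.0944),p[2]+z])-u for n,u,rr,k,z in ow])
bst=min((least_squares(w,[P[0],P[1],.17,a]) for a in np.arange(-3,3,.5)),key=lambda r:r.cost)
print("wheel",bst.x,np.degrees(bst.x[3]),bst.cost);print(bst.fun.reshape(-1,2).round(1))
E
python3 fit.py
```

```text
press [ 0.53302146  0.12405951 -0.11661182] yawdeg -6.681364885341982
[[-0.  -0.1]
 [-0.1  0.8]
 [ 0.7  0.3]
 [-0.   0.6]
 [-0.7 -1.5]
 [-0.3  0.5]
 [ 0.1  0.7]
 [-0.4  0.8]]
book [ 0.50518134 -0.12420662 -0.12719831] -7.287926440523519
[[-0.2  0.2]
 [-1.   0.7]
 [-0.2 -0.2]
 [-0.1  0.3]
 [-0.7 -1.2]
 [-0.3 -0.9]
 [ 0.5 -0.3]
 [-0.6  0.5]]
book in press [ 0.00123414 -0.24981918]Traceback (most recent call last):
  File "fit.py", line 24, in <module>
    bst=min((least_squares(w,[P[0],P[1],.17,a]) for a in np.arange(-3,3,.5)),key=lambda r:r.cost)
  File "fit.py", line 24, in <genexpr>
    bst=min((least_squares(w,[P[0],P[1],.17,a]) for a in np.arange(-3,3,.5)),key=lambda r:r.cost)
             ~~~~~~~~~~~~~^^^^^^^^^^^^^^^^^^^^^
    return func(*args, **kwargs)
    result = trf(vector_fun.fun, vector_fun.jac, x0, f0, J0, lb, ub, ftol, xtol,
                 gtol, max_nfev, x_scale, loss_function, tr_solver,
                 tr_options.copy(), verbose, callback=callback_wrapped)
    return trf_no_bounds(
        fun, jac, x0, f0, J0, ftol, xtol, gtol, max_nfev, x_scale,
        loss_fun
[... 891 characters left out ...]
     ~~~~~~~~^^^^^^^^^^^^^^^^^^^^^^^^^^^^^^
    return np.atleast_1d(self.fun(x))
                         ~~~~~~~~^^^
    return self.f(x, *self.args, **self.kwargs)
           ~~~~~~^^^^^^^^^^^^^^^^^^^^^^^^^^^^^^
  File "fit.py", line 23, in w
    def w(p): return np.concatenate([proj(n,[p[0]+rr*np.cos(p[3]+k*2.0944),p[1]+rr*np.sin(p[3]+k*2.0944),p[2]+z])-u for n,u,rr,k,z in ow])
                                     ~~~~^^^^^^^^^^^^^^^^^^^^^^^^^^^^^^^^^^^^^^^^^^^^^^^^^^^^^^^^^^^^^^^^^^^^^^^^
  File "h.py", line 4, in proj
    c=ci or camera_info(n); p=np.asarray(X,float)@c["R"].T+c["t"]; s=p[...,:2]/p[...,2:]
            ~~~~~~~~~~~^^^
ValueError: time passes only in moves, steps and waits
```

```bash
python3 - <<'E'
s=open('h.py').read()
s=s.replace("def proj","_ci={}\n_cam=camera_info\ndef camera_info(n):\n    if n=='wrist': return _cam(n)\n    if n not in _ci: _ci[n]=_cam(n)\n    return _ci[n]\ndef proj",1); open('h.py','w').write(s)
s=open('fit.py').read()
s=s.replace('42),.062,1','42),.062,2').replace('(650,135),.062,2','(650,135),.062,1').replace('(217,35),.062,2','(217,35),.062,1').replace('(127,82),.062,1','(127,82),.062,2')
s=s.replace("in np.arange(-3,3,.5)","in [-1.05]"); open('fit.py','w').write(s)
E
python3 fit.py|tail -10; python3 -c "
from h import *; print(state()['clock'])"
```

```text
book in press [ 0.00123414 -0.24981918]
wheel [ 0.53230351  0.1241769   0.18467353 -1.18172058] -67.70760191336834 13.09878129077784
[[-0.2  0.4]
 [-0.3 -0.2]
 [ 0.2  2. ]
 [ 1.4 -1. ]
 [-2.4 -0.3]
 [-0.2  0.9]
 [ 1.8  0.4]
 [-2.1 -2.1]]
1.2
```

>>> {"api": "jog_arm", "payload": {"commands": "0 -27 -19 -2; 0 -27 -19 -2 0"}}

```text
invalid input
```

Run:
```python
from h import *
D=lambda X,Y:[(X+.5)/3.7-.5+170,(Y+.5)/3.7-.5+140]
p=[.533,.124,-.1166];c,s=np.cos(p[2]),np.sin(p[2])
for x,u in((-.08,D(157,290)),(.08,D(318,248))):
  for z in (.02,.022,.025,.03): print(x,z,proj("side",[p[0]+c*x+s*.06,p[1]+s*x-c*.06,z])-u)
```

```text
-0.08 0.02 [-1.15190735  5.27840624]
-0.08 0.022 [-1.19186272  4.76539298]
-0.08 0.025 [-1.25190462  3.9942163 ]
-0.08 0.03 [-1.35226555  2.70448763]
0.08 0.02 [0.98769365 4.54551474]
0.08 0.022 [0.98674912 4.0449453 ]
0.08 0.025 [0.98532919 3.29255815]
0.08 0.03 [0.98295425 2.03447758]
```

>>> {"api": "jog_arm", "payload": {"commands": "0 -27 -19 -2 0; 0 -27 -19 -2 0; 0 -27 -19 -2 0; 0 -27 -19 -2 0; 0 -27 -19 -2 0; 0 -27 -19 -2 0; 0 -27 -19 -2 0; 0 -27 -19 -2 0; 0 -27 -19 -2 0; 0 -27 -19 -2 0"}}

```text
clock: 2.03
tcp_pos: [0.3983, 0.3211, 0.4249]
ee_rot: [0.0, 0.166, 0.986, 0.0]
ft_force: [-0.1, 0.4, -0.8]
width: -0.003
```

Run:
```python
from h import *
p=[.533,.124,-.1166];c,s=np.cos(p[2]),np.sin(p[2])
for cam,(x0,y0,x1,y1) in {"side":(190,170,270,230),"scene":(255,165,315,225)}.items():
  im=cv2.imread(f"pics/{cam}0.png"); k=9
  b=cv2.resize(im[y0:y1,x0:x1],None,fx=k,fy=k,interpolation=cv2.INTER_CUBIC)
  for h,col in((.0,(0,0,255)),(.01,(0,255,0))):
    for zz in (h,h+.018):
      P=np.array([[p[0]+c*x-s*y,p[1]+s*x+c*y,.02+zz] for x,y in((-.08,-.06),(.08,-.06),(.08,.06),(-.08,.06))])
      q=((proj(cam,P)-[x0,y0]+.5)*k).astype(int); cv2.polylines(b,[q],True,col,1)
  cv2.imwrite(f"pics/pl_{cam}.png",b)
```

```text
(no output)
```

View pics/pl_side.png

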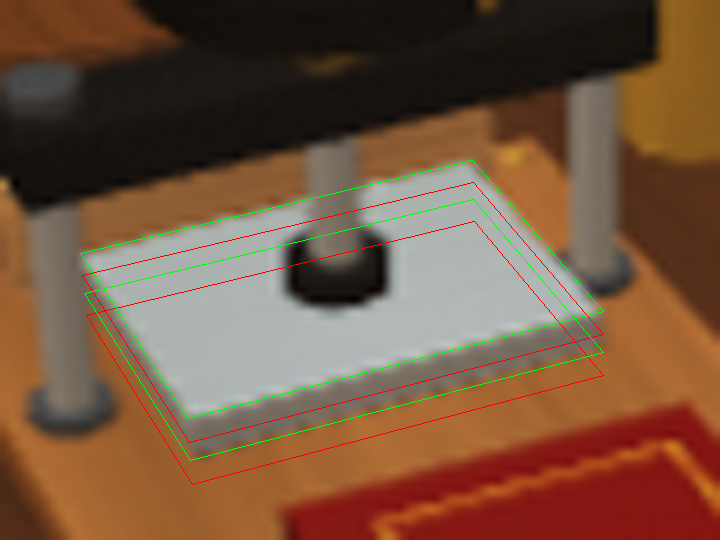

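View pics/pl_scene.png

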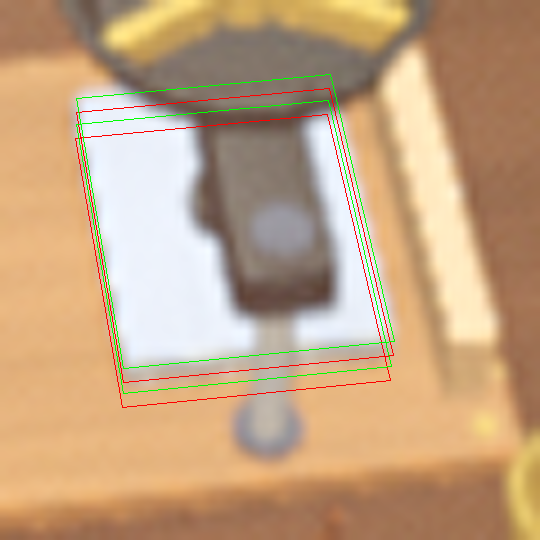

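>>> {"api": "jog_arm", "payload": {"commands": "0 -27 -18 0 0; 0 -27 -18 0 0; 0 -27 -18 0 0; 0 -27 -18 0 0; 0 -27 -18 0 0; 0 -27 -18 0 0; 0 -2 -3 0 0; 0 0 0 0 7.1; 0 0 0 0 7.1; 0 0 0 0 7.1"}}

```text
clock: 2.87
tcp_pos: [0.5162, 0.1637, 0.4247]
ee_rot: [-0.0, 0.349, 0.937, -0.0]
ft_force: [-0.0, 0.1, 0.4]
width: -0.0
```

>>> {"api": "jog_arm", "payload": {"commands": "0 0 0 0 7.1; 0 0 0 0 7.1; 0 0 0 0 7.1; 0 0 0 0 7.1; 0 0 0 0 7.1; 0 0 0 0 7.1; 0 0 0 0 7.1; 0 0 0 0 6.6; 0 0 0 0 0; 0 0 0 0 0"}}

```text
clock: 3.7
tcp_pos: [0.5161, 0.164, 0.4247]
ee_rot: [-0.0, 0.746, 0.666, 0.0]
ft_force: [0.0, 0.2, 0.3]
width: -0.002
```

```bash
cat > look.py <<'E'
from h import *
import sys
s=state(); print(s["clock"],s["tcp_pos"].round(4),s["ee_rot"].round(4),s["q"].round(2))
from scipy.spatial.transform import Rotation as Ro
w=s["ee_rot"]; M=Ro.from_quat([w[1],w[2],w[3],w[0]]).as_matrix(); print("xaxis deg",np.degrees(np.arctan2(M[1,0],M[0,0])),"z",M[:,2].round(3))
for n in sys.argv[2:]:
    im=get_image(n); cv2.imwrite(f"pics/{n}{sys.argv[1]}.png",im[:,:,::-1])
E
python3 look.py 1 wrist scene
```

```text
3.7 [0.5161 0.164  0.4247] [-0.      0.7461  0.6658  0.    ] [0.2  0.36 1.52 0.   1.26 0.31]
xaxis deg 83.494723177179 z [ 0.  0. -1.]
```

View pics/wrist1.png

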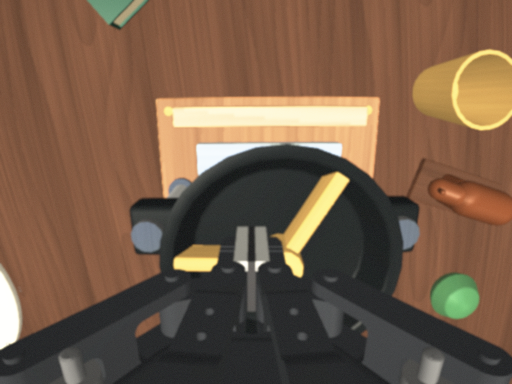

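View pics/scene1.png

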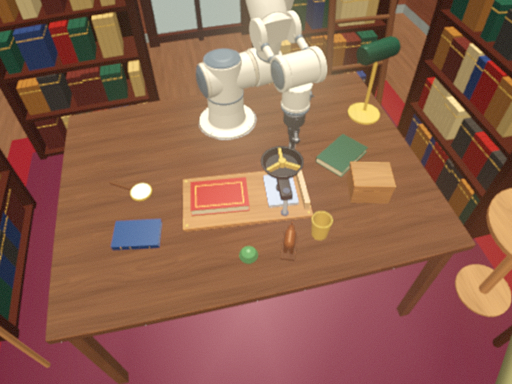

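>>> {"api": "jog_arm", "payload": {"commands": "0 -2 0 15 0; 0 0 0 15 0; 0 0 0 12 0; 0 0 0 8 0; 0 0 0 5 0; 0 0 0 4 0; 0 0 0 0 0"}}

```text
clock: 4.38
tcp_pos: [0.516, 0.162, 0.3653]
ee_rot: [-0.0, 0.747, 0.665, -0.0]
ft_force: [-0.0, 0.7, -0.4]
width: 0.002
```

```bash
python3 look.py 2 side
python3 - <<'E'
import numpy as np,cv2
a=np.radians(120+12*np.arange(31)); x=41*np.sin(a); y=41*np.cos(a)
for i in range(30): print("0 %.1f %.1f"%(x[i+1]-x[i],y[i+1]-y[i]),end="; ")
im=cv2.imread("pics/side2.png")[100:260,150:310]; cv2.imwrite("pics/s2.png",cv2.resize(im,None,fx=3.7,fy=3.7,interpolation=2))
E
```

```text
4.3833 [0.516  0.162  0.3653] [-1.000e-04  7.471e-01  6.647e-01 -2.000e-04] [ 0.19  0.42  1.6  -0.    1.12  0.31]
xaxis deg 83.32075131955675 z [-0.001 -0.    -1.   ]
0 -5.0 -6.9; 0 -6.4 -5.7; 0 -7.4 -4.3; 0 -8.2 -2.6; 0 -8.5 -0.9; 0 -8.5 0.9; 0 -8.2 2.6; 0 -7.4 4.3; 0 -6.4 5.7; 0 -5.0 6.9; 0 -3.5 7.8; 0 -1.8 8.4; 0 0.0 8.6; 0 1.8 8.4; 0 3.5 7.8; 0 5.0 6.9; 0 6.4 5.7; 0 7.4 4.3; 0 8.2 2.6; 0 8.5 0.9; 0 8.5 -0.9; 0 8.2 -2.6; 0 7.4 -4.3; 0 6.4 -5.7; 0 5.0 -6.9; 0 3.5 -7.8; 0 1.8 -8.4; 0 0.0 -8.6; 0 -1.8 -8.4; 0 -3.5 -7.8;
```

View pics/s2.png

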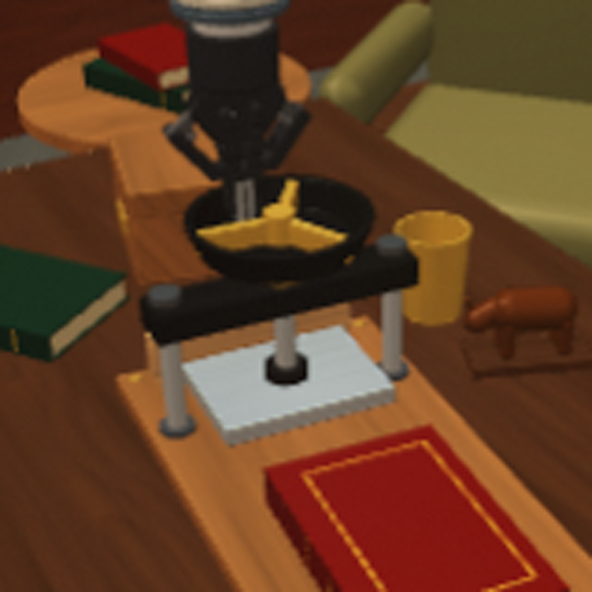

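>>> {"api": "jog_arm", "payload": {"commands": "0 -5 -6.9 0 0; 0 -6.4 -5.7 0 0; 0 -7.4 -4.3 0 0; 0 -8.2 -2.6 -0.6 0; 0 -8.5 -0.9 -0.6 0; 0 -8.5 0.9 -0.7 0; 0 -8.2 2.6 -0.7 0; 0 -7.4 4.3 -0.7 0; 0 -6.4 5.7 -0.7 0; 0 -5 6.9 -0.7 0"}}

```text
clock: 5.27
tcp_pos: [0.5065, 0.0908, 0.3706]
ee_rot: [-0.001, 0.747, 0.664, -0.0]
ft_force: [-5.2, 5.7, 0.9]
width: -0.001
```

```bash
python3 look.py 3 side
python3 - <<'E'
import numpy as np,cv2
im=cv2.imread("pics/side3.png")[100:260,150:310]; cv2.imwrite("pics/s3.png",cv2.resize(im,None,fx=3.7,fy=3.7,interpolation=2))
E
```

```text
5.2667 [0.5065 0.0908 0.3706] [-9.000e-04  7.474e-01  6.643e-01 -3.000e-04] [0.06 0.38 1.66 0.   1.11 0.18]
xaxis deg 83.26171831945923 z [-0.002  0.001 -1.   ]
```

View pics/s3.png

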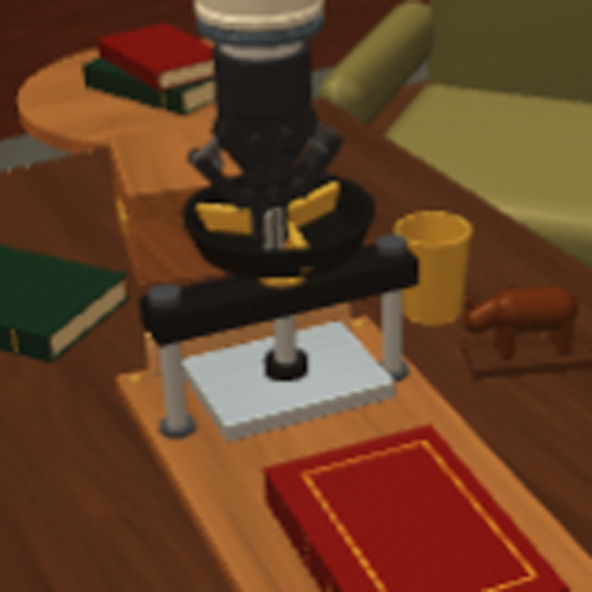

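>>> {"api": "jog_arm", "payload": {"commands": "0 -3.5 7.8 -0.7 0; 0 -1.8 8.4 -0.7 0; 0 0 8.6 -0.6 0; 0 1.8 8.4 -0.7 0; 0 3.5 7.8 -0.7 0; 0 5 6.9 -0.6 0; 0 6.4 5.7 -0.7 0; 0 7.4 4.3 -0.7 0; 0 8.2 2.6 -0.6 0; 0 8.5 0.9 -0.7 0"}}

```text
clock: 6.15
tcp_pos: [0.5722, 0.1186, 0.377]
ee_rot: [0.0, 0.747, 0.664, -0.001]
ft_force: [-2.9, -8.9, 1.7]
width: 0.001
```

>>> {"api": "jog_arm", "payload": {"commands": "0 8.5 -0.9 -0.7 0; 0 8.2 -2.6 -0.6 0; 0 7.4 -4.3 -0.7 0; 0 6.4 -5.7 -0.7 0; 0 5 -6.9 -0.6 0; 0 3.5 -7.8 -0.7 0; 0 1.8 -8.4 -0.7 0; 0 0 -8.6 -0.6 0; 0 -1.8 -8.4 -0.7 0; 0 -3.5 -7.8 -0.7 0"}}

```text
clock: 6.98
tcp_pos: [0.5161, 0.1618, 0.3845]
ee_rot: [0.001, 0.747, 0.664, 0.001]
ft_force: [7.5, 1.4, 0.0]
width: -0.001
```

```bash
python3 look.py 4 side
python3 - <<'E'
import numpy as np,cv2
im=cv2.imread("pics/side4.png")[100:260,150:310]; cv2.imwrite("pics/s4.png",cv2.resize(im,None,fx=3.7,fy=3.7,interpolation=2))
E
```

```text
6.9833 [0.5161 0.1618 0.3845] [0.001  0.7473 0.6645 0.0015] [ 0.19  0.4   1.58 -0.    1.16  0.31]
xaxis deg 83.28282381389027 z [ 0.004  0.    -1.   ]
```

View pics/s4.png

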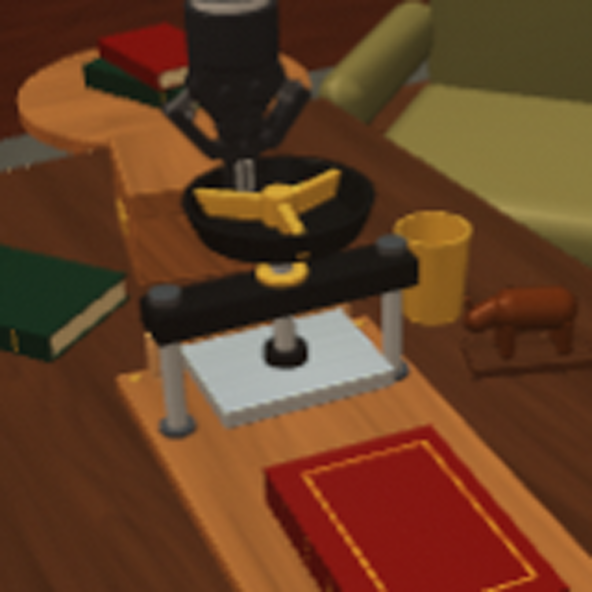

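>>> {"api": "jog_arm", "payload": {"commands": "0 -5 -6.9 -0.6 0; 0 -6.4 -5.7 -0.7 0; 0 -7.4 -4.3 -0.7 0; 0 -8.2 -2.6 -0.6 0; 0 -8.5 -0.9 -0.7 0; 0 -8.5 0.9 -0.7 0; 0 -8.2 2.6 -0.6 0; 0 -7.4 4.3 -0.7 0; 0 -6.4 5.7 -0.7 0; 0 -5 6.9 -0.6 0"}}

```text
clock: 7.87
tcp_pos: [0.5068, 0.0911, 0.3904]
ee_rot: [-0.001, 0.747, 0.664, -0.0]
ft_force: [-6.3, 5.7, 1.0]
width: 0.001
```

>>> {"api": "jog_arm", "payload": {"commands": "0 -3.5 7.8 -0.7 0; 0 -1.8 8.4 -0.7 0; 0 0 8.6 -0.6 0; 0 1.8 8.4 -0.7 0; 0 3.5 7.8 -0.7 0; 0 5 6.9 -0.6 0; 0 6.4 5.7 -0.7 0; 0 7.4 4.3 -0.7 0; 0 8.2 2.6 -0.6 0; 0 8.5 0.9 -0.7 0"}}

```text
clock: 8.7
tcp_pos: [0.5724, 0.1187, 0.3968]
ee_rot: [0.0, 0.748, 0.664, -0.001]
ft_force: [-3.4, -8.2, 1.8]
width: 0.0
```

>>> {"api": "jog_arm", "payload": {"commands": "0 8.5 -0.9 -0.7 0; 0 8.2 -2.6 -0.6 0; 0 7.4 -4.3 -0.7 0; 0 6.4 -5.7 -0.7 0; 0 5 -6.9 -0.6 0; 0 3.5 -7.8 -0.7 0; 0 1.8 -8.4 -0.7 0; 0 0 -8.6 -0.6 0; 0 -1.8 -8.4 -0.7 0; 0 -3.5 -7.8 -0.7 0"}}

```text
clock: 9.53
tcp_pos: [0.5162, 0.1619, 0.4043]
ee_rot: [0.001, 0.747, 0.664, 0.001]
ft_force: [6.6, 1.5, 0.0]
width: -0.001
```

```bash
python3 look.py 5 side
cat > pl.py <<'E'
from h import *
import sys
cam,f=sys.argv[1:3]; hs=[float(v) for v in sys.argv[3:]]
p=[.533,.124,-.1166];c,s=np.cos(p[2]),np.sin(p[2])
x0,y0,x1,y1={"side":(180,120,290,240),"scene":(255,150,315,225)}[cam]
im=cv2.imread(f); k=5
b=cv2.resize(im[y0:y1,x0:x1],None,fx=k,fy=k,interpolation=2)
for h,col in zip(hs,((0,0,255),(0,255,0))):
    for zz in (h,h+.018):
      P=np.array([[p[0]+c*x-s*y,p[1]+s*x+c*y,.02+zz] for x,y in((-.08,-.06),(.08,-.06),(.08,.06),(-.08,.06))])
      q=((proj(cam,P)-[x0,y0]+.5)*k).astype(int); cv2.polylines(b,[q],True,col,1)
cv2.imwrite(f[:-4]+"_pl.png",b)
E
python3 pl.py side pics/side5.png .05
```

```text
9.5333 [0.5162 0.1619 0.4043] [0.0009 0.7473 0.6645 0.0012] [ 0.19  0.38  1.55 -0.    1.21  0.31]
xaxis deg 83.28100277571991 z [ 0.003  0.    -1.   ]
```

View pics/side5_pl.png

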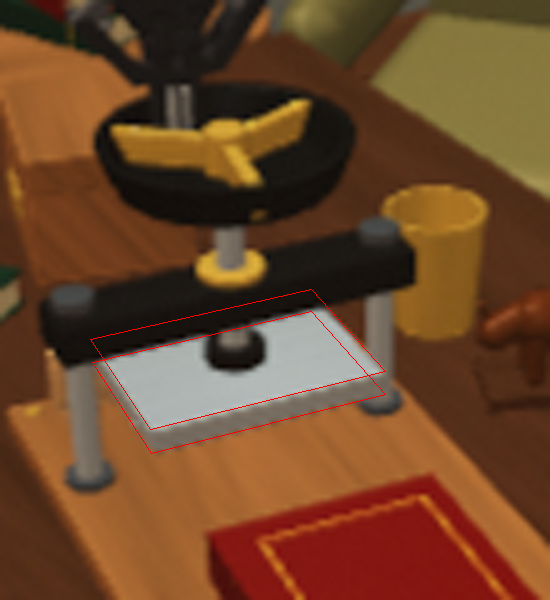

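>>> {"api": "jog_arm", "payload": {"commands": "0 1.5 3.5 0 0; 0 0 0 0 0; 0 0 0 -15 0; 0 0 0 -20 0; 0 0 0 -25 0; 0 -10 0 0 0; 0 -30 2 0 0; 0 -35 2 0 0; 0 -35 2 0 0; 0 -35 2 0 0"}}

```text
clock: 10.42
tcp_pos: [0.5105, 0.0165, 0.4635]
ee_rot: [-0.0, 0.747, 0.665, -0.0]
ft_force: [0.8, 0.0, -0.9]
width: -0.002
```

>>> {"api": "jog_arm", "payload": {"commands": "100 -35 2 0 0; 100 -35 2 0 0; 100 -35 2 0 0; 100 -35 2 0 0; 100 -35 2 0 0; 100 -35 2 0 0; 100 -35 1 0 0; 100 -30 1 0 0; 100 -12 0 0 0; 100 0 0 0 0"}}

```text
clock: 11.25
tcp_pos: [0.4906, -0.2713, 0.4631]
ee_rot: [-0.0, 0.748, 0.663, -0.0]
ft_force: [0.1, 0.7, -0.1]
width: 1.001
```

```bash
python3 look.py 6 wrist side
```

```text
11.25 [ 0.4906 -0.2713  0.4631] [-1.000e-04  7.483e-01  6.633e-01 -3.000e-04] [-0.61  0.35  1.42 -0.    1.37 -0.49]
xaxis deg 83.10753958891232 z [-0.001 -0.    -1.   ]
```

View pics/wrist6.png

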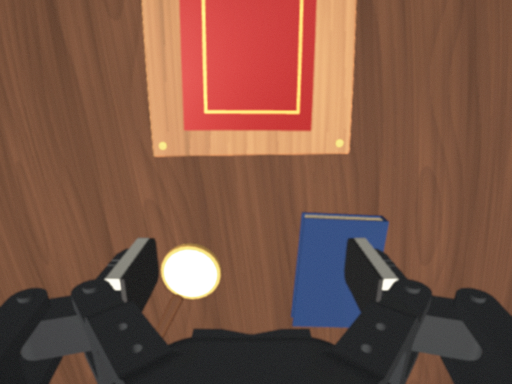

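View pics/side6.png

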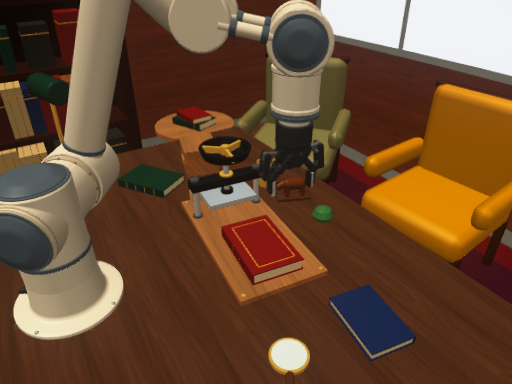

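Run:
```python
from h import *
p=[.533,.124,-.1166];c,s=np.cos(p[2]),np.sin(p[2])
inv=lambda w:np.array([c*(w[0]-p[0])+s*(w[1]-p[1]),-s*(w[0]-p[0])+c*(w[1]-p[1])]).round(4)
st=state(); print("hand",inv(st["tcp_pos"]))
for u in ([184,130],[312,130]): print("book end",inv(atz("wrist",u,.055)))
for u in ([155,156],[350,153]): print("bed",inv(atz("wrist",u,.02)))
for u in ([303,214],[386,220],[293,326]): print("blue",inv(atz("wrist",u,.024)))
for u in ([190,245],): print("mag",inv(atz("wrist",u,.018)))
```

```text
hand [ 0.0038 -0.3948]
book end [-0.0765 -0.3609]
book end [ 0.0743 -0.3613]
bed [-0.1244 -0.3978]
bed [ 0.1327 -0.3943]
blue [ 0.0732 -0.4778]
blue [ 0.1904 -0.4875]
blue [ 0.0668 -0.6629]
mag [-0.0853 -0.527 ]
```

>>> {"api": "jog_arm", "payload": {"commands": "100 0 -3 25 0; 100 0 0 35 0; 100 0 0 35 0; 100 0 0 35 0; 100 0 0 35 0; 100 0 0 35 0; 100 0 0 30 0; 100 0 0 20 0; 100 0 0 12 0; 100 0 0 9 0"}}

```text
clock: 12.18
tcp_pos: [0.488, -0.2666, 0.1914]
ee_rot: [-0.001, 0.747, 0.665, -0.0]
ft_force: [0.4, -1.0, -0.5]
width: 0.997
```

```bash
python3 look.py 7 wrist side scene
```

```text
12.1833 [ 0.488  -0.2666  0.1914] [-1.000e-03  7.469e-01  6.650e-01 -2.000e-04] [-0.61  0.69  1.71  0.    0.74 -0.49]
xaxis deg 83.36069184338521 z [-0.002  0.001 -1.   ]
```

View pics/wrist7.png

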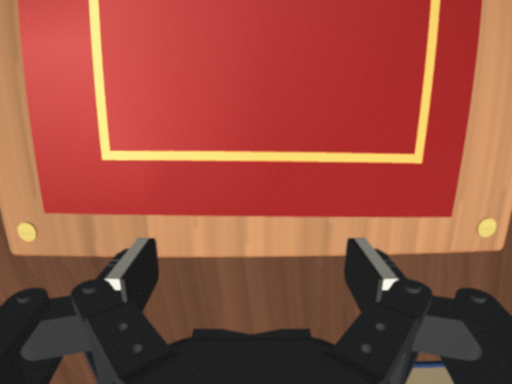

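View pics/side7.png

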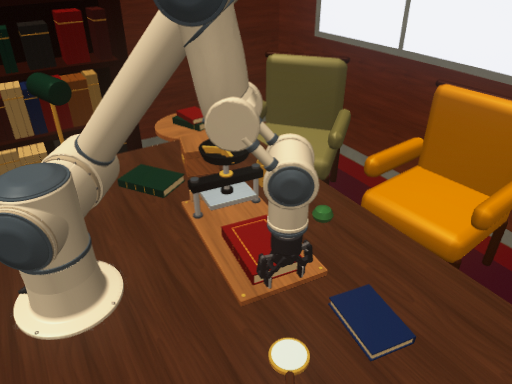

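Run:
```python
import cv2
im=cv2.imread("pics/scene7.png")[60:240,160:340]; cv2.imwrite("pics/c7.png",cv2.resize(im,None,fx=3.3,fy=3.3,interpolation=2))
```

```text
(no output)
```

View pics/c7.png

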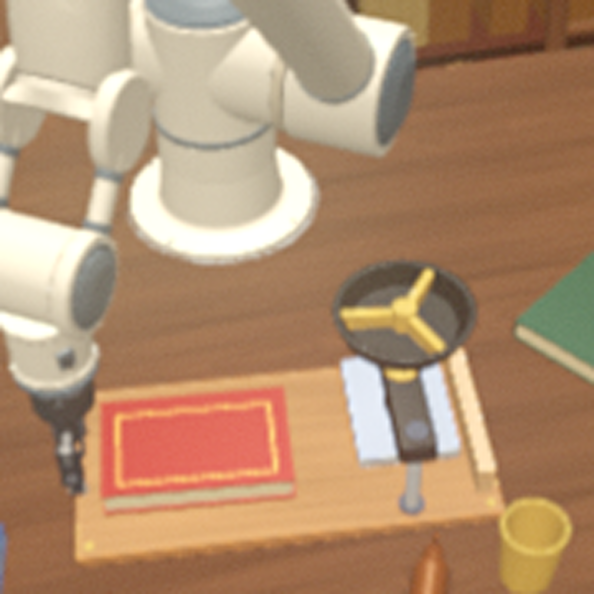

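Run:
```python
from h import *
for cam,u in(("scene",[188.8,147]),("side",[291,186])):
  o,v=ray(cam,u); n=np.array([np.sin(.61),np.cos(.61),0])
  A=np.array([v,-n,[0,0,-1]]).T
  print(cam,np.linalg.solve(A,np.array([.488,-.2666,0])-o))
```

```text
scene [1.31207302 0.0742624  0.35552021]
side [ 0.71644626 -0.12048707  0.38359943]
```

>>> {"api": "jog_arm", "payload": {"commands": "100 8 0 0 0; 100 8 0 0 0; 100 10 0 0 0; 100 12 0 0 0; 100 12 0 0 0; 100 12 0 0 0; 100 12 0 0 0; 100 12 0 0 0; 100 12 0 0 0; 100 12 0 0 0"}}

```text
clock: 13.17
tcp_pos: [0.5009, -0.1577, 0.1928]
ee_rot: [-0.0, 0.747, 0.664, -0.0]
ft_force: [-0.4, -4.5, 3.5]
width: 1.002
```

```bash
python3 look.py 8 wrist
```

```text
13.1667 [ 0.5009 -0.1577  0.1928] [-0.      0.7473  0.6645 -0.    ] [-0.42  0.66  1.79 -0.    0.69 -0.3 ]
xaxis deg 83.28354120481534 z [-0.  0. -1.]
```

View pics/wrist8.png

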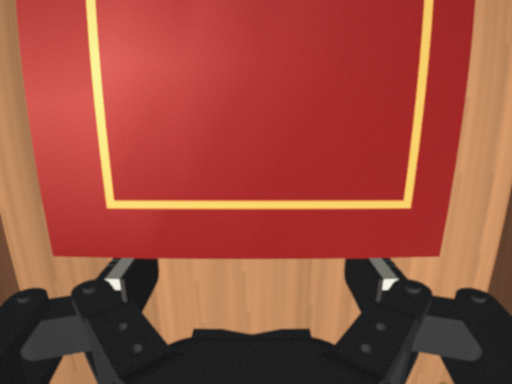

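>>> {"api": "jog_arm", "payload": {"commands": "100 12 0 0 0; 100 12 0 0 0; 100 12 0 0 0; 100 12 0 0 0; 100 12 0 0 0; 100 12 0 0 0; 100 12 0 0 0; 100 10 0 0 0; 100 8 0 0 0; 100 5 0 0 0"}}

```text
clock: 14.05
tcp_pos: [0.5134, -0.0516, 0.1928]
ee_rot: [-0.0, 0.747, 0.665, -0.0]
ft_force: [-0.2, -1.7, -1.7]
width: 1.002
```

```bash
python3 look.py 9 wrist scene
python3 - <<'E'
from h import *
p=[.533,.124,-.1166];c,s=np.cos(p[2]),np.sin(p[2])
inv=lambda w:np.array([c*(w[0]-p[0])+s*(w[1]-p[1]),-s*(w[0]-p[0])+c*(w[1]-p[1])]).round(4)
print("hand",inv(state()["tcp_pos"]))
im=cv2.imread("pics/scene9.png")[120:240,170:330]; cv2.imwrite("pics/c9.png",cv2.resize(im,None,fx=5,fy=5,interpolation=2))
E
```

```text
14.05 [ 0.5134 -0.0516  0.1928] [-1.000e-04  7.472e-01  6.646e-01 -0.000e+00] [-0.22  0.66  1.81  0.    0.67 -0.1 ]
xaxis deg 83.3103632732347 z [-0.  0. -1.]
hand [ 0.001 -0.177]
```

View pics/c9.png

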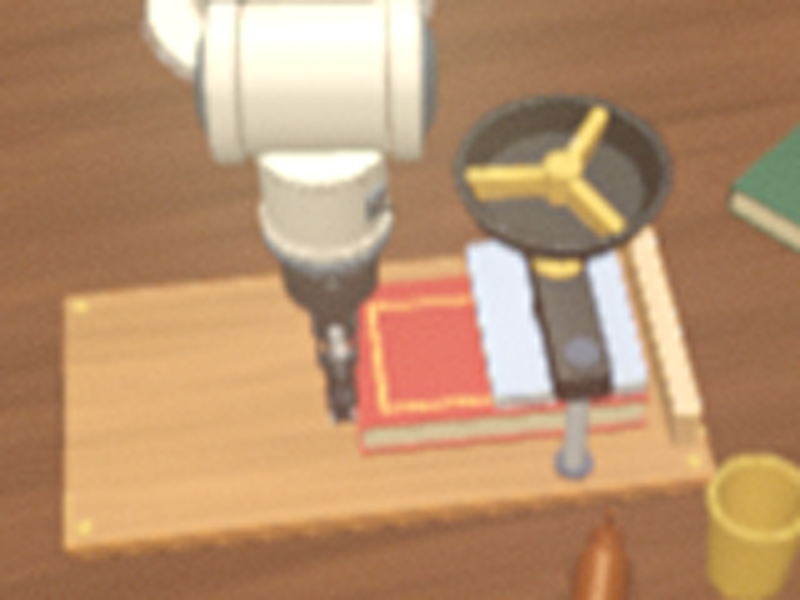

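View pics/wrist9.png

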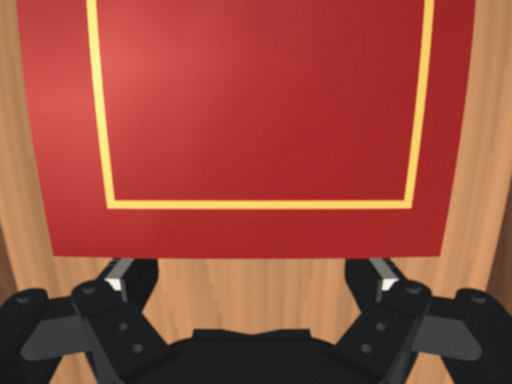

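>>> {"api": "jog_arm", "payload": {"commands": "100 2 0 0 0; 100 2 0 0 0; 100 2 0 0 0; 100 2 0 0 0; 100 2 0 0 0; 100 1 0 0 0; 100 0 0 0 0"}}

```text
clock: 14.73
tcp_pos: [0.5146, -0.0416, 0.1928]
ee_rot: [0.0, 0.747, 0.664, 0.0]
ft_force: [-0.4, -0.3, 0.8]
width: 1.002
```

>>> {"api": "jog_arm", "payload": {"commands": "100 1 0 0 0; 100 1 0 0 0; 100 0 0 0 0"}}

```text
clock: 14.98
tcp_pos: [0.5149, -0.0397, 0.1928]
ee_rot: [-0.0, 0.747, 0.664, 0.0]
ft_force: [-0.0, -0.7, 0.9]
width: 1.0
```

>>> {"api": "jog_arm", "payload": {"commands": "100 1 0 0 0; 100 1 0 0 0; 100 0 0 0 0"}}

```text
clock: 15.23
tcp_pos: [0.5151, -0.0377, 0.1928]
ee_rot: [-0.0, 0.747, 0.664, 0.0]
ft_force: [-0.3, -0.4, 0.4]
width: 1.005
```

>>> {"api": "jog_arm", "payload": {"commands": "100 1 0 0 0; 100 1 0 0 0; 100 0 0 0 0"}}

```text
clock: 15.48
tcp_pos: [0.5158, -0.0365, 0.1929]
ee_rot: [0.001, 0.747, 0.665, -0.0]
ft_force: [1.0, -15.2, -1.8]
width: 0.998
```

```bash
python3 look.py 10 wrist scene
python3 - <<'E'
from h import *
im=cv2.imread("pics/scene10.png")[120:240,170:330]; cv2.imwrite("pics/c10.png",cv2.resize(im,None,fx=5,fy=5,interpolation=2))
E
```

```text
15.4833 [ 0.5158 -0.0365  0.1929] [ 1.000e-03  7.469e-01  6.649e-01 -1.000e-04] [-0.19  0.66  1.81 -0.    0.67 -0.07]
xaxis deg 83.34869821727467 z [ 0.001 -0.002 -1.   ]
```

View pics/c10.png

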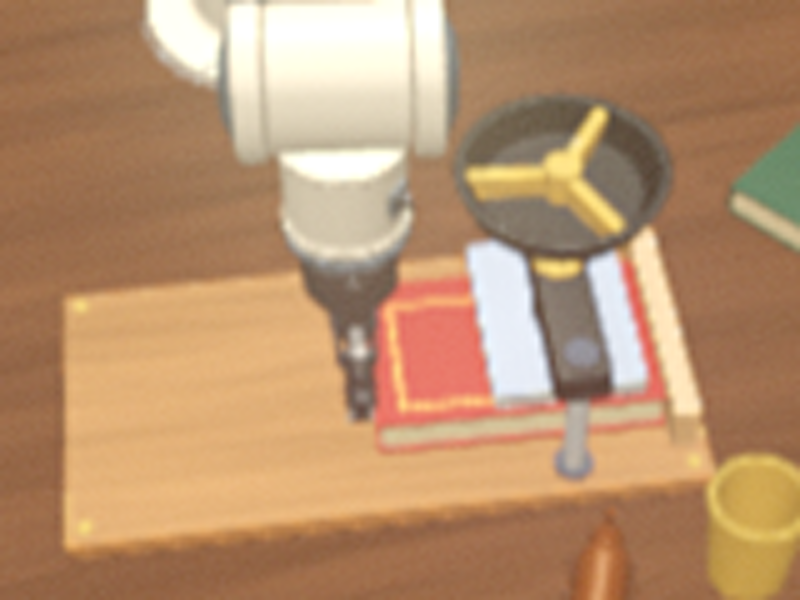

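View pics/wrist10.png

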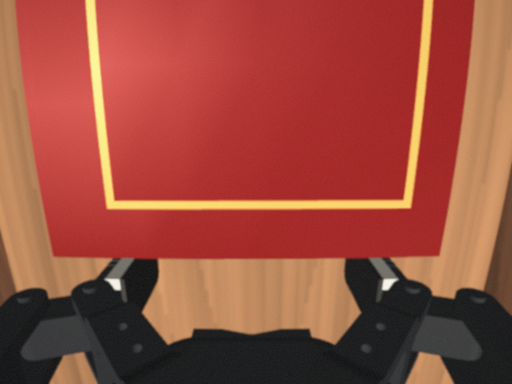

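>>> {"api": "jog_arm", "payload": {"commands": "100 0.4 0 0 0; 100 0 0 0 0; 100 0 0 0 0"}}

```text
clock: 15.83
tcp_pos: [0.5158, -0.0364, 0.1929]
ee_rot: [0.001, 0.747, 0.665, -0.0]
ft_force: [0.3, -19.5, -0.8]
width: 0.998
```

>>> {"api": "jog_arm", "payload": {"commands": "100 -4 0 0 0; 100 -15 0 0 0; 100 -25 0 0 0; 100 -15 0 -10 0; 100 0 0 -35 0; 100 0 0 -35 0; 100 0 0 -35 0; 100 -30 0 -35 0; 100 -30 0 -20 0; 100 0 0 0 0"}}

```text
clock: 16.67
tcp_pos: [0.5024, -0.1543, 0.3638]
ee_rot: [0.004, 0.748, 0.664, 0.001]
ft_force: [1.3, -0.4, -0.2]
width: 1.0
```

```bash
python3 look.py 11 wrist scene side; python3 pl.py side pics/side11.png .05
python3 - <<'E'
from h import *
im=cv2.imread("pics/scene11.png")[120:240,170:330]; cv2.imwrite("pics/c11.png",cv2.resize(im,None,fx=5,fy=5,interpolation=2))
E
```

```text
16.6667 [ 0.5024 -0.1543  0.3638] [0.0036 0.7478 0.6639 0.0012] [-0.41  0.4   1.64 -0.    1.09 -0.29]
xaxis deg 83.19969284444751 z [ 0.007 -0.004 -1.   ]
```

View pics/c11.png

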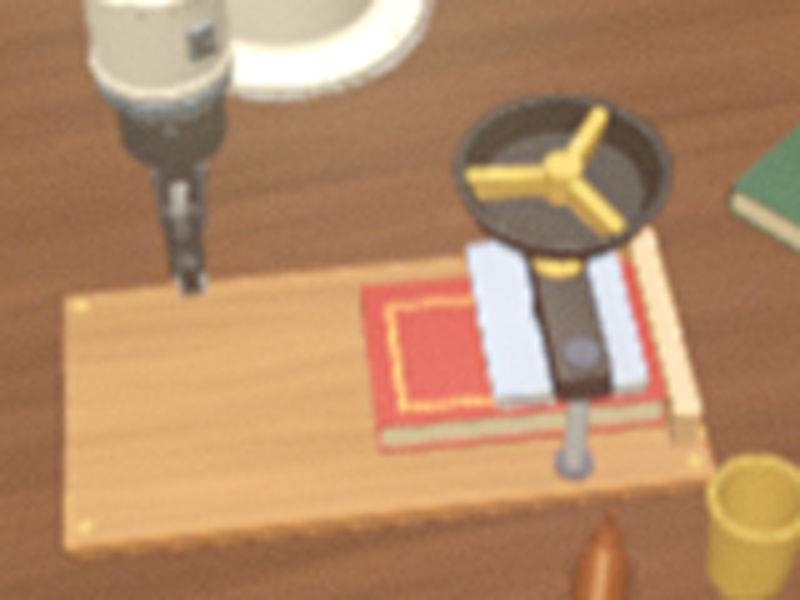

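View pics/wrist11.png

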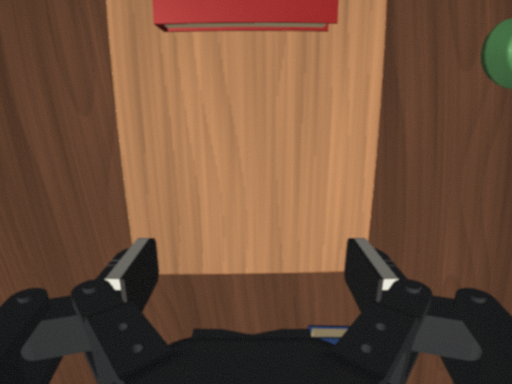

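View pics/side11_pl.png

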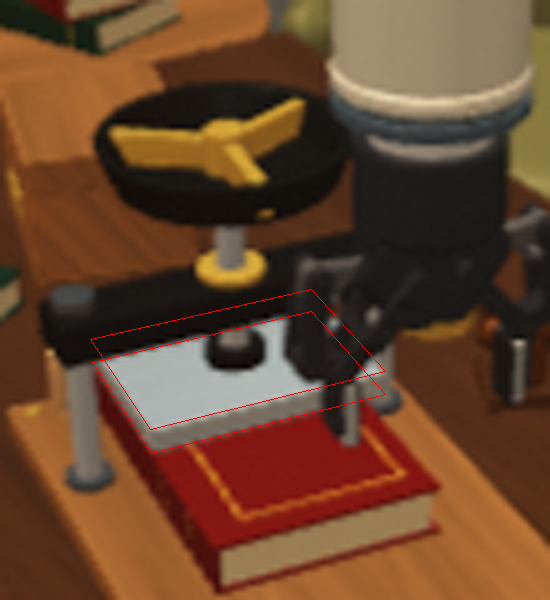

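View pics/scene11.png

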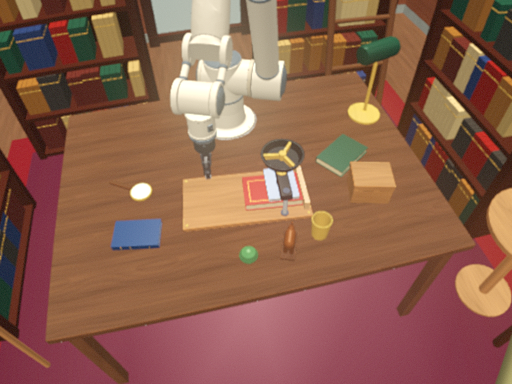

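>>> {"api": "jog_arm", "payload": {"commands": "100 0 0 0 0; 100 0 0 0 0; 100 0 0 0 0; 100 0 0 0 0"}}

```text
clock: 17.15
tcp_pos: [0.5018, -0.1502, 0.3589]
ee_rot: [-0.001, 0.747, 0.665, -0.0]
ft_force: [-0.2, 0.0, 0.6]
width: 1.001
```

```bash
python3 look.py 12 wrist
python3 - <<'E'
from h import *
p=[.533,.124,-.1166];c,s=np.cos(p[2]),np.sin(p[2])
inv=lambda w:np.array([c*(w[0]-p[0])+s*(w[1]-p[1]),-s*(w[0]-p[0])+c*(w[1]-p[1])]).round(4)
S=lambda X,Y:[(X+.5)/5-.5+170,(Y+.5)/5-.5+120]
for u in (S(361,288),S(379,432)): print("scene",inv(atz("scene",u,.055)))
print("scene +y",inv(atz("scene",S(664,404),.055)))
im=cv2.imread("pics/wrist12.png"); cv2.imwrite("pics/w12.png",cv2.resize(im[0:110,100:400],None,fx=2.6,fy=2.6,interpolation=2))
E
```

```text
17.15 [ 0.5018 -0.1502  0.3589] [-5.000e-04  7.471e-01  6.647e-01 -2.000e-04] [-0.4   0.41  1.65  0.    1.09 -0.29]
xaxis deg 83.31626357004832 z [-0.001  0.    -1.   ]
scene [-0.075  -0.1492]
scene [ 0.0768 -0.1496]
scene +y [0.0773 0.0761]
```

View pics/w12.png

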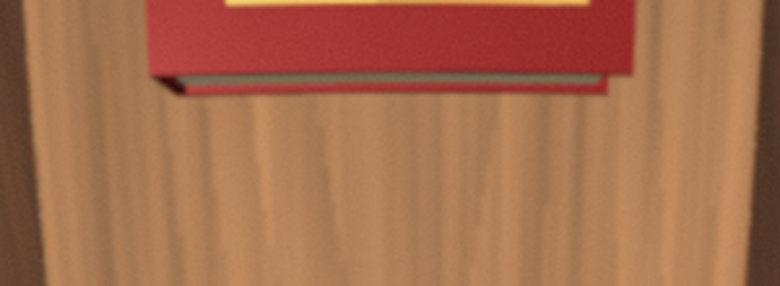

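The -y end lies at -149 mm (expected -150) and is square within 0.2°. The press is open and the arm is clear, so I am handing in.

```bash
python3 -c "
from bench import *
print(job_done())"
```

```text
the job is handed in; nothing more can be done
None
```

The job is done and handed in at 17.15 s of the 67 s allowed. The red book lies flat under the raised platen with its end against the fence, and the arm is clear.

- **Press:** I pushed one rib of the handwheel counterclockwise with the shut fingertips, for just under two turns. The opening went from about 11 mm to about 50 mm, which leaves about 15 mm above the 35 mm book. In the last side picture the platen still matched the outline drawn for 50 mm.
- **Book:** With the fingers spread, I pushed it in along the bed until it met the fence. The contact force rose from under 1 N to 15 N there, and I pressed to about 20 N to square it. I then backed off and raised the arm.
- **Last checks:** The book's -y end measured 149.2 and 149.6 mm before the screw axis, against 150 mm expected, so it is square to about 0.2°. One corner of the +y end measured at 76 mm from the screw axis, while the fence face is at 80 mm. That corner is blurred in the picture, and the end measurement and contact force both agree with the book touching the fence.
- **Other things:** The bystanders looked unmoved by eye in the last scene picture. I did not measure them.

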